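Load the queen-cage steriliser and seal it

TASK

Load the steriliser: flip its latch open and lift the lid so that it stands open, put every red queen cage from the bench inside, then lower the lid fully shut, flip the latch back over it, and only then screw the blue vent knob clockwise until it is fully down. Never have the lid off its rim while the latch is closed, and leave the jars, the fork, the ruler and the funnel stand as they are.

Things in the scene. Friction and masses are not known exactly. Their poses are not given: they have to be found in the camera images.
- case: White and metal bench steriliser, fixed, 132 (x) x 282 (y) x 85 mm high without lid. Origin: centre of its underside; x points from its front (latch side) to its hinge side, y to the vent side, z up. Inside 120 (x) x 270 (y) mm, floor 40 mm and rim 85 mm above the bench, 6 mm walls. The vent valve stands on a brass block past its +y end, at x -72, y 190 mm, reaching y 216 mm
- latch (a joint): Over-centre latch lever on the front of the case: 0 = closed, lying over the lid; 2.2 rad = open, swung up and over towards the robot (hinge line parallel to the case's y). A spring snaps it to the nearer end from its middle at 1.1 rad; about 3 N at the handle, starts closed
- latch_grip (a point): Centre of the latch's black cross handle, a bar 16 mm in diameter and 30 mm long parallel to the case's y, 30 mm above the lid when closed; it can be pinched end to end from above and pivots in the fingers. It swings 58 mm about latch_hinge
- latch_hinge (a point): Point on the latch's hinge line (fixed to the case, axes as the case), in front of the rim, 95 mm above the bench; the latch handle starts 50 mm behind (+x) and 30 mm above it
- lid (a joint): Steel lid 132 x 282 x 10 mm: 0 = shut, 1.75 rad = fully open, leaning a little away from the robot. Its hinge is stiff, so it stays at any angle; about 3 N at the handle. Starts shut
- lid_grip (a point): Centre of the lid's black cross handle on a front lip, a bar 16 mm in diameter and 30 mm long parallel to the case's y, 28 mm in front of the lid's front edge and 60 mm to -y of its middle; can be pinched end to end from above and pivots in the fingers
- lid_hinge (a point): Middle of the lid's hinge line along the case's far rim (fixed to the case, axes as the case); the lid handle starts 160 mm in front (-x) and 6 mm above it
- vent (a joint): Angle of the blue rising-stem vent knob: 0 = fully up (open), 4.6 rad = fully down (closed, hard stop). Grows clockwise seen from above, and the knob sinks 4 mm per rad as it turns. Starts nearly up (0 to 0.7). Friction about 0.06 N m; it stays where it is left
- vent_grip (a point): Point on the axis of the blue knob, 11 mm below its top, at the height to grip; turns and sinks with the knob. Knob head 28 x 28 mm square (sides along this frame's x and y), 26 mm high, with a white mark on top
- cage_a: Red plastic queen cage, 66 (x) x 30 (y) x 20 (z) mm, 25 g; origin at the centre of its underside. Lies on the bench; two to four cages are present, absent ones read None
- cage_b: Red queen cage like cage_a
- cage_c: Red queen cage like cage_a
- cage_d: Red queen cage like cage_a
- jar_left: Squat clear glass jar with steel cap, diameter 72 mm, 70 mm high, beyond the steriliser; origin at the centre of its underside. Bystander
- jar_right: Glass jar like jar_left. Bystander
- fork: Green nylon uncapping fork lying on the bench on the robot's left, about 180 x 70 x 18 mm; origin where its 110 mm handle (towards -x) meets the head (towards +x). Bystander
- ruler: Polished steel comb ruler lying flat, 150 (x) x 26 (y) x 4 mm; origin at the centre of its underside. Bystander
- funnel_stand: Wide white plastic funnel in a ring stand on the robot's far left, base 140 x 110 mm, 310 mm high, fixed. Origin at the centre of its base. Bystander
Things that resemble listed ones, but are neither listed nor needed, are in the scene too. Leave any orange or white look-alike of the cage_d alone.

How it is judged:
On the way, in this order (a step that is already met when the one before it is completed fails the run):
1. the latch is flipped open while the lid is still shut (value of joint latch above 1.9 rad and value of joint lid below 0.1 rad), for 0.2 s.
2. the lid stands open (value of joint lid above 1.2 rad), for 0.2 s.
3. every cage lies inside the steriliser, the lid still open (x of cage_a in the frame of case between -0.06 and 0.06 m and y of cage_a in the frame of case between -0.135 and 0.135 m and z of cage_a in the frame of case between 0.03 and 0.072 m and x of cage_b in the frame of case between -0.06 and 0.06 m and y of cage_b in the frame of case between -0.135 and 0.135 m and z of cage_b in the frame of case between 0.03 and 0.072 m and x of cage_c in the frame of case between -0.06 and 0.06 m and y of cage_c in the frame of case between -0.135 and 0.135 m and z of cage_c in the frame of case between 0.03 and 0.072 m and x of cage_d in the frame of case between -0.06 and 0.06 m and y of cage_d in the frame of case between -0.135 and 0.135 m and z of cage_d in the frame of case between 0.03 and 0.072 m and value of joint lid above 0.8 rad), for 0.2 s.
4. the lid is shut over the cages (x of cage_a in the frame of case between -0.06 and 0.06 m and y of cage_a in the frame of case between -0.135 and 0.135 m and z of cage_a in the frame of case between 0.03 and 0.072 m and x of cage_b in the frame of case between -0.06 and 0.06 m and y of cage_b in the frame of case between -0.135 and 0.135 m and z of cage_b in the frame of case between 0.03 and 0.072 m and x of cage_c in the frame of case between -0.06 and 0.06 m and y of cage_c in the frame of case between -0.135 and 0.135 m and z of cage_c in the frame of case between 0.03 and 0.072 m and x of cage_d in the frame of case between -0.06 and 0.06 m and y of cage_d in the frame of case between -0.135 and 0.135 m and z of cage_d in the frame of case between 0.03 and 0.072 m and value of joint lid below 0.06 rad), for 0.2 s.
5. the latch is flipped closed over the shut lid (value of joint lid below 0.06 rad and value of joint latch below 0.2 rad), for 0.2 s.
6. the vent knob is screwed fully down (value of joint vent above 4.4 rad), for 0.2 s.
At the end, for the whole second after the job is handed in: Every cage present lies inside the steriliser, the lid is shut (within 0.06 rad), the latch closed over it (within 0.2 rad) and the vent knob screwed down (4.4 of 4.6 rad or more) (all of step 5 and x of cage_a in the frame of case between -0.06 and 0.06 m and y of cage_a in the frame of case between -0.135 and 0.135 m and z of cage_a in the frame of case between 0.03 and 0.072 m and x of cage_b in the frame of case between -0.06 and 0.06 m and y of cage_b in the frame of case between -0.135 and 0.135 m and z of cage_b in the frame of case between 0.03 and 0.072 m and x of cage_c in the frame of case between -0.06 and 0.06 m and y of cage_c in the frame of case between -0.135 and 0.135 m and z of cage_c in the frame of case between 0.03 and 0.072 m and x of cage_d in the frame of case between -0.06 and 0.06 m and y of cage_d in the frame of case between -0.135 and 0.135 m and z of cage_d in the frame of case between 0.03 and 0.072 m and value of joint vent above 4.4 rad and velocity of joint vent below 0.1 rad/s); the robot touches nothing.
It fails at once if the lid is off its rim (over 0.15 rad) while the latch is closed (under 0.8 rad) (value of joint lid above 0.15 rad and value of joint latch below 0.8 rad).
It fails at once if a jar, the fork or the ruler is moved over 30 mm or a jar is tipped (distance of any of jar_left, jar_right, fork, ruler from where it was at the start of the episode above 0.03 m or angle between any of jar_left, jar_right's own z axis and vertical above 0.4 rad).
It fails at once if the robot strikes the funnel stand (contact force between the arm and funnel_stand above 8 N).
Of cage_a, cage_b, cage_c, cage_d only 2 to 4 are there at a start; the rules pass over those that are not, and their reading is None.
At some moment in a run one of cage_a, cage_b, cage_c, cage_d may be knocked a few centimetres aside while the robot is not near it.
Once in a run the grip may slacken for a moment while it holds something.
It also fails if it takes over 210 s, if anything falls off the work surface, if the arm or the gripper's body presses on something with over 40 N, if the wrist force passes 120 N, or if a joint passes its speed limit or range.

ROBOT

A 7-joint arm with a two-finger parallel gripper is mounted at the origin on the work surface. World frame = base frame: x ahead of the robot, y to its left, z up, the work surface at z = 0. Lengths are in m, angles in rad, forces in N, time in s.
With the tool pointing down it reaches from about 0.4 to 0.85 m from the base axis. Payload 10.4 kg.
Tool frame: the origin (TCP) lies between the finger pads; the fingertips stand ahead of it and the grasp point (between the pads) lies 5 mm behind it (manip.tip_extent is the z of the fingertips in the tool frame, in m); z points along the fingers, y is the line along which they close (so a half turn about z gives the same grasp; the last joint's range is limited). The gripper opens to 85 mm and grips with 20 to 120 N. Pads are 22 mm wide; open, the fingers measure 114 mm over their backs; the gripper's body (76 mm by 85 mm) begins 54 mm behind the grasp point. The pads swing forward as they close: fully open they stand 13 mm farther back than shut.
Start: joints at [-1.136, 0.332, -0.065, 1.46, 0.022, 1.35, -0.088], TCP at [0.276, 0.561, 0.245] pointing down, gripper open.
Joint ranges: [-2.6, 2.6], [-0.5, 2.12], [-1.47, 1.34], [0.16, 2.42], [-1.27, 4.41], [0.06, 2.06], [-2.6, 2.6]. Speed limits (rad/s): [2.22, 2.22, 2.79, 2.79, 3.14, 3.14, 3.14].

INTERFACE

Orientations are given as a unit quaternion [x, y, z, w].
In Python, from workcell import status, viewer, manip gives the robot as it stands.
- The arm moves only by the tool play_rows, never from a script. Its argument "plan" is one flat list of numbers, 7 for each row, row after row: the turn, a rotation vector about the tool's x, y, z in degrees, then the shift along the tool's x, y, z in m, then the opening, from 0 (shut) to 1 (fully open). In form: [ax, ay, az, dx, dy, dz, grip, ax, ay, az, dx, dy, dz, grip, ...]. A call has 1 to 20 rows; each row is the pose to reach, as a shift and turn from the pose commanded when the call began, along the tool's axes at that moment; what a row does not reach only later rows make up. A row lasts 1/8 s, in which the tool goes at most 62.5 mm and 10.7 degrees, less where a joint would pass 70% of its speed; a pose out of reach is approached as far as the arm can. A call with a gripper value outside its range is refused whole. The fingers move at their own pace and stop on an object; "squeeze" is the grip in N (left out, the last holds). Time passes only in rows, so rows that repeat a pose let the fingers close. It gives the time, the measured TCP pose, the force, the opening and the grip force at its end, in the units of the state.
- status.get_obs(): the state, without advancing time (a new reading comes with each control period).
- viewer.camera(name): name is "scene" or "top" or "wrist"; returns the picture (384x512x3 uint8, red, green, blue); there is no depth.
- viewer.camera_model(name): a dict with "fx", "fy", "cx", "cy" (pixels), "R" (3x3) and "t" (3): a world point X has camera coordinates R X + t. Camera axes: x right, y down, z forward; pixel columns grow to the right and rows downward; lengths in m; the calibration is good to about 2 mm. A picture is of the moment at which its call begins: read the wrist's pose just before it. camera_model takes no time and is no camera call; for the wrist camera it gives the pose at the moment of the call.
- manip.hand_in(): hands the job in; it is judged then, once.
The state is a dict: "clock": time; "joint_pos": joint angles; "joint_velocities": joint speeds; "tau": joint torques, N m; "position": TCP position; "ee_rot": TCP orientation; "ft_force": force on the tool from outside, world axes, zero at the start; "torque": the same for the moment, N m; "grip_width": opening from 0.0 (shut) to 1.0 (fully open); "grasp_force": force on a finger pad.
Only numpy, scipy, OpenCV 4.12 (cv2) and the standard library are available. Lean on these libraries where they do the work, as an engineer would, in place of code of your own. Each camera call takes 0.05 s, during which the arm holds its last target. There are 200 camera calls.

## Working session

There is one attempt and no reset: what is moved stays moved. The work goes in short steps, Python scripts to look and compute and a tool call to move; the robot and the scene stay as the last step left them, time stands still between calls to the robot, and variables do not carry over. Pictures are saved under pics/ and viewed, at most 14 in all, crops included, and the job is handed in when it is done.

Besides the shell and the picture viewer there is one more tool, called after "Emit:" as a command line: name --argument value ..., lists and objects as JSON in quotes. play_rows: Moves the arm, as the interface text tells. Its arguments: {"type":"object","properties":{"plan":{"type":"array","items":{"type":"number"}},"squeeze":{"type":"number"}},"required":["plan"]}

```bash
mkdir -p pics; ls; cat > h.py <<'E'
import numpy as np, cv2
from scipy.spatial.transform import Rotation as Rot
from workcell import status, viewer, manip
def snap(n,f):
    m=viewer.camera_model(n); im=viewer.camera(n); cv2.imwrite('pics/'+f,im[:,:,::-1]); return im,m
def ray(m,u,v,z):
    R=np.array(m['R']);t=np.array(m['t']);c=-R.T@t
    d=R.T@np.array([(u-m['cx'])/m['fx'],(v-m['cy'])/m['fy'],1]); return c+d*(z-c[2])/d[2]
def proj(m,X):
    p=np.array(m['R'])@np.array(X)+np.array(m['t']); return np.array([m['fx']*p[0]/p[2]+m['cx'],m['fy']*p[1]/p[2]+m['cy']])
def tri(m1,p1,m2,p2):
    A=[];b=[]
    for m,(u,v) in((m1,p1),(m2,p2)):
        R=np.array(m['R']);t=np.array(m['t']);c=-R.T@t
        d=R.T@np.array([(u-m['cx'])/m['fx'],(v-m['cy'])/m['fy'],1]);d/=np.linalg.norm(d)
        P=np.eye(3)-np.outer(d,d);A.append(P);b.append(P@c)
    return np.linalg.lstsq(np.vstack(A),np.hstack(b),rcond=None)[0]
def tool():
    o=status.get_obs(); return np.array(o['position']),Rot.from_quat(o['ee_rot'])
def to(p):
    "shift in tool axes to world point p"
    q,R=tool(); return np.round(R.inv().apply(np.array(p)-q),4)
E
python3 - <<'E'
from h import *
o=status.get_obs(); print(o['clock'],o['position'],o['ee_rot'],o['grip_width'],manip.tip_extent)
print(Rot.from_quat(o['ee_rot']).as_matrix().round(3))
for n in('scene','top'):
    im,m=snap(n,n+'0.png'); print(n,{k:np.round(v,3).tolist() for k,v in m.items()})
E
```

```text
pics
0.0 [0.27607477 0.56034302 0.24451628] [ 2.26890903e-01  9.73919932e-01 -6.82216140e-04 -1.36900205e-04] 1.00050314784423 0.014
[[-0.897  0.442 -0.001]
 [ 0.442  0.897 -0.001]
 [-0.    -0.001 -1.   ]]
scene {'fx': 471.307, 'fy': 471.307, 'cx': 262.736, 'cy': 186.37, 'R': [[0.734, 0.679, 0.019], [0.492, -0.511, -0.705], [-0.469, 0.527, -0.709]], 't': [-0.429, -0.205, 1.876]}
top {'fx': 347.474, 'fy': 347.474, 'cx': 262.83, 'cy': 195.747, 'R': [[-0.004, -1.0, 0.016], [-0.994, 0.002, -0.111], [0.11, -0.016, -0.994]], 't': [-0.0, 0.581, 1.444]}
```

View pics/scene0.png

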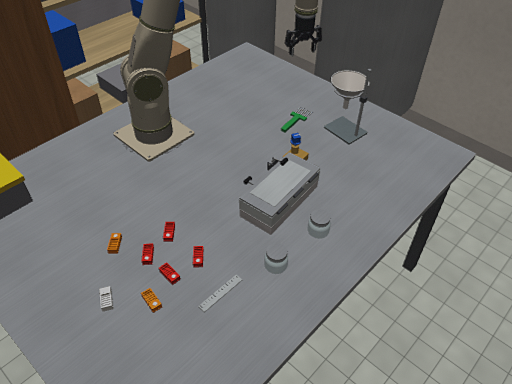

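View pics/top0.png

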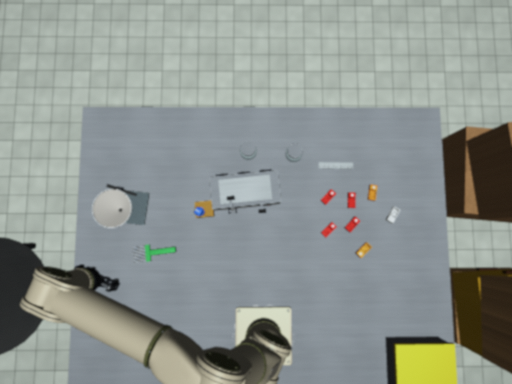

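```bash
python3 - <<'E'
from h import *
ms={n:viewer.camera_model(n) for n in('scene','top')}
I={n:cv2.imread(f'pics/{n}0.png') for n in ms}
for n,z in(('top',.02),('scene',.02)):
    hsv=cv2.cvtColor(I[n],cv2.COLOR_BGR2HSV); H,S,V=cv2.split(hsv)
    for nm,mk,zz in(('red',((H<5)|(H>174))&(S>150)&(V>90),.02),('blue',(H>105)&(H<130)&(S>150)&(V>80),.13)):
        k,l,st,c=cv2.connectedComponentsWithStats(mk.astype(np.uint8))
        for i in range(1,k):
            if st[i,4]>12: 
                ys,xs=np.where(l==i); P=np.array([ray(ms[n],x,y,zz)[:2] for x,y in zip(xs,ys)]);(cx,w,a)=cv2.minAreaRect(P.astype(np.float32)*1000)
                print(n,nm,c[i].round(1),st[i,4],ray(ms[n],*c[i],zz).round(3),np.round(w,0),round(a,0))
a=cv2.resize(I['scene'][125:235,220:340],None,fx=5,fy=5,interpolation=cv2.INTER_CUBIC)
b=cv2.resize(I['top'][155:225,185:295],None,fx=7,fy=7,interpolation=cv2.INTER_CUBIC)
cv2.imwrite('pics/c1.png',a);cv2.imwrite('pics/c2.png',b)
E
```

```text
top red [326.8 197.5] 62 [ 0.574 -0.277  0.02 ] [24. 53.] 44.0
top red [350.8 200.9] 77 [ 0.559 -0.38   0.02 ] [26. 56.] 88.0
top red [350.8 225. ] 70 [ 0.456 -0.377  0.02 ] [26. 56.] 48.0
top red [327.2 230.1] 64 [ 0.435 -0.276  0.02 ] [21. 58.] 44.0
top blue [199.3 211.5] 33 [0.509 0.25  0.13 ] [25. 25.] 45.0
scene red [168.7 229.3] 139 [ 0.433 -0.281  0.02 ] [31. 62.] 44.0
scene red [147.5 251.8] 159 [ 0.456 -0.383  0.02 ] [32. 63.] 48.0
scene red [197.5 254.5] 150 [ 0.574 -0.284  0.02 ] [28. 66.] 48.0
scene red [168.6 271.7] 178 [ 0.559 -0.385  0.02 ] [34. 66.] 87.0
scene blue [139.6   0.8] 17 [-0.787  0.54   0.13 ] [54. 24.] 4.0
scene blue [57.  21.2] 376 [-0.88   0.125  0.13 ] [123. 211.] 90.0
scene blue [295.4 135.7] 28 [0.502 0.257 0.13 ] [24. 27.] 66.0
scene blue [295.  142.4] 22 [0.525 0.227 0.13 ] [32. 20.] 34.0
```

View pics/c1.png

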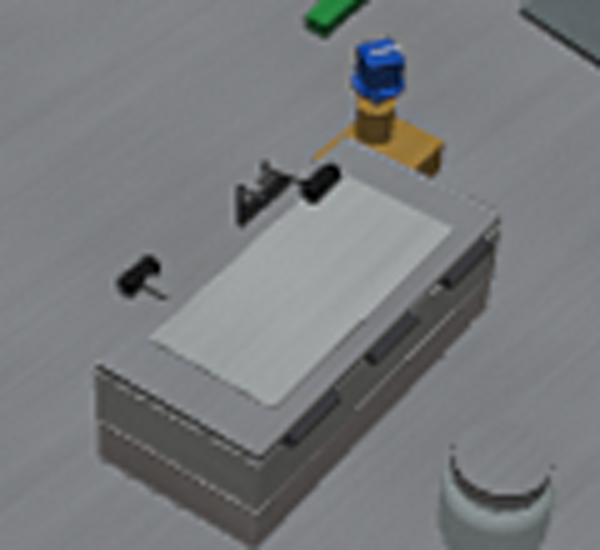

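View pics/c2.png

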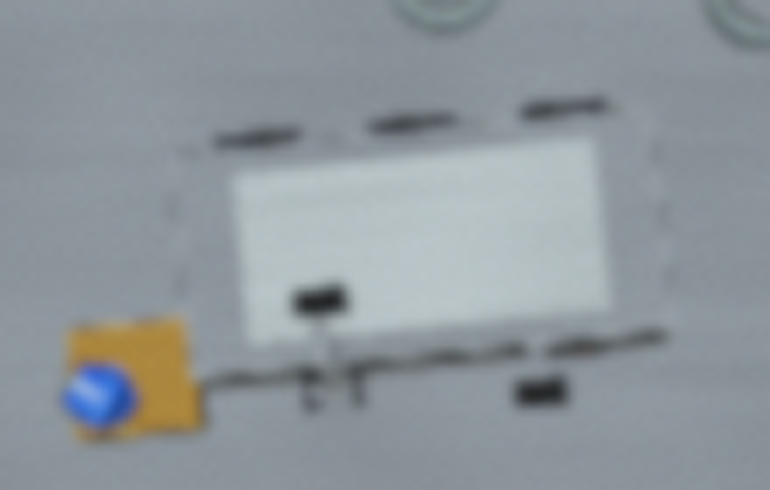

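```bash
python3 - <<'E'
from h import *
s,t=[viewer.camera_model(n) for n in('scene','top')]
L=tri(s,(283.7,161.3),t,(230.4,197.6)); D=tri(s,(247.5,180.1),t,(262,210.7)); K=tri(s,(295.5,134.5),t,(199,211.5))
d=L-D; print('latch',L,'lid',D,'knobtop',K)
print('funnel',ray(t,112,208,.3),'stand',ray(t,140,208,.0))
h=[ray(t,185+u/7,155+v/7,.09) for u,v in((258,140),(412,125),(565,108))]; print(h, np.degrees(np.arctan2(*(h[0]-h[2])[:2])))
w=viewer.camera_model('wrist'); q,R=tool(); c=-np.array(w['R']).T@np.array(w['t']); print('cam in tool',R.inv().apply(c-q), (np.array(w['R'])@R.as_matrix()).round(3),w['fx'])
for p in((.42,.06,.35),): print(to(p))
print(R.as_euler('zyx',degrees=True))
E
```

```text
latch [0.5621325  0.12662488 0.12969624] lid [0.51257514 0.00162183 0.09546346] knobtop [0.50787573 0.2487722  0.14349426]
funnel [0.51026589 0.520754   0.3       ] stand [0.5329741  0.52589111 0.        ]
[array([0.66080695, 0.16643108, 0.09      ]), array([0.66960656, 0.07627384, 0.09      ]), array([ 0.6796299 , -0.01361047,  0.09      ])] -5.96846572714438
cam in tool [ 0.07943564 -0.00123243 -0.12824058] [[-0.002  1.     0.   ]
 [-0.952 -0.002 -0.307]
 [-0.307 -0.001  0.952]] 302.69821789899885
[-0.3502 -0.3854 -0.1049]
[-1.53769612e+02 -3.04892977e-02  1.79932615e+02]
```

```bash
python3 - <<'E'
from h import *
print(to((.30,.3,.3)),to((.46,.07,.30)))
E
```

```text
[-0.1365 -0.2231 -0.0551] [-0.3817 -0.3587 -0.0549]
```

Emit:
play_rows --plan '[0,0,-10,-0.137,-0.223,-0.055,1,0,0,-20,-0.137,-0.223,-0.055,1,0,0,-30,-0.137,-0.223,-0.055,1,0,0,-32,-0.137,-0.223,-0.055,1,0,0,-32,-0.137,-0.223,-0.055,1,0,0,-32,-0.382,-0.359,-0.055,1,0,0,-32,-0.382,-0.359,-0.055,1,0,0,-32,-0.382,-0.359,-0.055,1,0,0,-32,-0.382,-0.359,-0.055,1,0,0,-32,-0.382,-0.359,-0.055,1,0,0,-32,-0.382,-0.359,-0.055,0.6,0,0,-32,-0.382,-0.359,-0.055,0.6]'

```text
clock: 1.6
position: [0.4598, 0.0711, 0.2999]
ee_rot: [-0.051, 0.999, -0.0, -0.0]
ft_force: [-0.6, 0.5, 0.0]
grip_width: 0.611
grasp_force: 0.0
```

```bash
python3 - <<'E'
from h import *
im,m=snap('wrist','w1.png'); q,R=tool(); print(q,R.as_euler('zyx',degrees=True),manip.tip_extent,status.get_obs()['grip_width'])
for n,X in(('latch',(.562,.127,.125)),('lid',(.5126,.0016,.0955)),('knob',(.508,.249,.143))): print(n,proj(m,X))
E
```

```text
[0.45977189 0.07129718 0.3000531 ] [ 1.74107991e+02 -2.89274528e-02 -1.79996204e+02] 0.014 0.6008514697811194
latch [299.70423873 266.04161492]
lid [196.5419915  206.32535589]
knob [424.95953471 240.55241124]
```

View pics/w1.png

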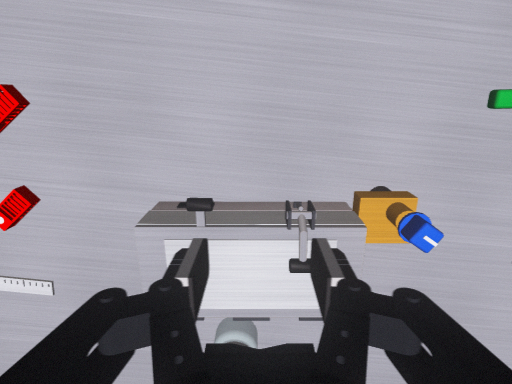

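```bash
python3 - <<'E'
from h import *
m=viewer.camera_model('wrist')
L=ray(m,300.5,266,.125); D=ray(m,200,204.5,.0935); print(L,D,to((L[0],L[1],.120)),tool()[1].as_matrix().round(3))
E
```

```text
[0.56183668 0.12820068 0.125     ] [0.5107284  0.00542574 0.0935    ] [-0.1075  0.0461  0.18  ] [[-0.995 -0.103 -0.001]
 [-0.103  0.995  0.   ]
 [ 0.     0.    -1.   ]]
```

Emit:
play_rows --plan '[0,0,0,-0.107,0.046,0.1,0.6,0,0,0,-0.107,0.046,0.1,0.6,0,0,0,-0.107,0.046,0.1,0.6,0,0,0,-0.107,0.046,0.14,0.6,0,0,0,-0.107,0.046,0.18,0.6,0,0,0,-0.107,0.046,0.18,0.6,0,0,0,-0.107,0.046,0.18,0.2,0,0,0,-0.107,0.046,0.18,0.2,0,0,0,-0.107,0.046,0.18,0.2,0,0,0,-0.107,0.046,0.18,0.2]' --squeeze 30

```text
clock: 2.9
position: [0.5622, 0.1304, 0.1225]
ee_rot: [-0.052, 0.999, 0.002, 0.001]
ft_force: [-1.6, 9.3, -1.4]
grip_width: 0.343
grasp_force: 32.3
```

```bash
python3 - <<'E'
from h import *
o=status.get_obs();print(o['position'],o['grip_width'],o['grasp_force'],o['ft_force'])
im,m=snap('wrist','w2.png'); cv2.imwrite('pics/w2c.png',im[150:,100:400,::-1])
E
```

```text
[0.56217912 0.13035467 0.12248759] 0.3428831370172589 32.26303160190582 [-1.62208048  9.32395917 -1.3803676 ]
```

View pics/w2c.png

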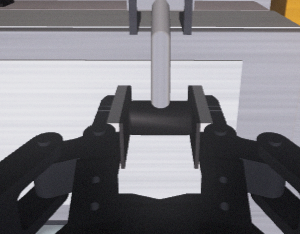

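Emit:
play_rows --plan '[0,0,0,0,0.003,0,0.2,0,0,0,0.0127,0.003,-0.0144,0.2,0,0,0,0.02,0.003,-0.02,0.2,0,0,0,0.0302,0.003,-0.0245,0.2,0,0,0,0.04,0.003,-0.0272,0.2,0,0,0,0.05,0.003,-0.028,0.2,0,0,0,0.06,0.003,-0.0272,0.2,0,0,0,0.0698,0.003,-0.0245,0.2,0,0,0,0.0793,0.003,-0.02,0.2,0,0,0,0.0873,0.003,-0.0144,0.2,0,0,0,0.0975,0.003,-0.0033,0.2,0,0,0,0.1034,0.003,0.0073,0.2,0,0,0,0.1034,0.003,0.0073,0.2,0,0,0,0.1034,0.003,0.0073,0.2]'

```text
clock: 4.7
position: [0.4589, 0.1202, 0.1142]
ee_rot: [-0.051, 0.999, 0.001, 0.0]
ft_force: [-3.6, 5.5, 2.4]
grip_width: 0.339
grasp_force: 42.3
```

```bash
python3 - <<'E'
from h import *
o=status.get_obs();print(o['position'],o['grip_width'],o['grasp_force'],o['ft_force'])
E
```

```text
[0.45889873 0.12016382 0.11423419] 0.3386475964082196 42.25534915924072 [-3.55835648  5.46210995  2.41400256]
```

Emit:
play_rows --plan '[0,0,0,0,0,0,0.6,0,0,0,0,0,0,0.6,0,0,0,0,0,0,0.6,0,0,0,0,0,-0.06,0.6,0,0,0,0,0,-0.06,0.6,0,0,0,-0.04,-0.118,-0.06,0.6,0,0,0,-0.04,-0.118,-0.06,0.6,0,0,0,-0.04,-0.118,-0.06,0.6,0,0,0,-0.04,-0.118,-0.06,0.6]'

```text
clock: 5.82
position: [0.5102, 0.0056, 0.1724]
ee_rot: [-0.05, 0.999, 0.0, -0.0]
ft_force: [-0.1, 0.8, -0.5]
grip_width: 0.601
grasp_force: 0.0
```

```bash
python3 - <<'E'
from h import *
o=status.get_obs();print(o['position'],o['grip_width'],o['ft_force'])
im,m=snap('wrist','w3.png'); print(proj(m,(.5107,.0054,.0935)),proj(m,(.459,.122,.117)))
E
```

```text
[0.51024349 0.00555538 0.17237548] 0.6014594102404225 [-0.09519742  0.83559391 -0.50767444]
[260.07102793 209.17617101] [456.10271165 162.54512087]
```

View pics/w3.png

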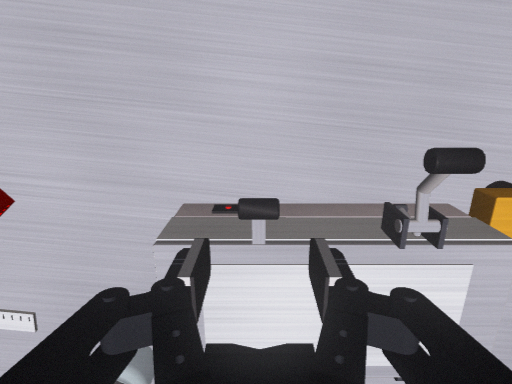

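Emit:
play_rows --plan '[0,0,0,0,0,0.04,0.6,0,0,0,0,0,0.084,0.6,0,0,0,0,0,0.084,0.6,0,0,0,0,0,0.084,0.6,0,0,0,0,0,0.084,0.2,0,0,0,0,0,0.084,0.2,0,0,0,0,0,0.084,0.2,0,0,0,0,0,0.084,0.2,0,0,0,0,0,0.084,0.2]' --squeeze 40

```text
clock: 7.0
position: [0.5117, 0.005, 0.0909]
ee_rot: [-0.05, 0.999, 0.0, 0.001]
ft_force: [-1.7, -2.7, 7.0]
grip_width: 0.34
grasp_force: 40.1
```

Emit:
play_rows --plan '[0,0,0,-0.001,0,-0.014,0.2,0,0,0,-0.0035,0,-0.0277,0.2,0,0,0,-0.0117,0,-0.0544,0.2,0,0,0,-0.0245,0,-0.0792,0.2,0,0,0,-0.0413,0,-0.1014,0.2,0,0,0,-0.0618,0,-0.1204,0.2,0,0,0,-0.0852,0,-0.1355,0.2,0,0,0,-0.1109,0,-0.1464,0.2,0,0,0,-0.1381,0,-0.1526,0.2,0,0,0,-0.166,0,-0.154,0.2,0,0,0,-0.18,0,-0.153,0.2,0,0,0,-0.18,0,-0.153,0.2,0,0,0,-0.18,0,-0.153,0.2]'

```text
clock: 8.62
position: [0.6903, 0.023, 0.244]
ee_rot: [-0.05, 0.999, -0.0, 0.001]
ft_force: [1.8, -1.2, 5.3]
grip_width: 0.339
grasp_force: 39.5
```

```bash
python3 - <<'E'
from h import *
o=status.get_obs();print(o['position'],o['grip_width'],o['grasp_force'],o['ft_force'])
im,m=snap('scene','s2.png'); cv2.imwrite('pics/s2c.png',cv2.resize(im[100:300,80:360,::-1],None,fx=2.5,fy=2.5))
E
```

```text
[0.69030616 0.02296656 0.24397186] 0.3386865348995675 39.524803161621094 [ 1.78714111 -1.19046095  5.26991883]
```

View pics/s2c.png

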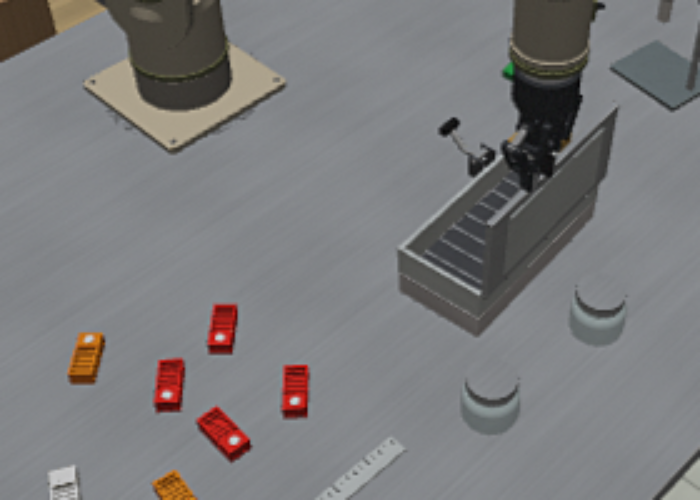

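Emit:
play_rows --plan '[0,0,0,0,0,0,0.6,0,0,0,0,0,0,0.6,0,0,0,0,0,0,0.6,0,0,0,0,0,-0.06,0.6,0,0,0,0,0,-0.06,0.6,0,0,0,0.1,-0.1,-0.06,0.6,0,0,0,0.285,-0.325,-0.06,0.8,0,0,0,0.285,-0.325,-0.06,0.8,0,0,0,0.285,-0.325,-0.06,0.8,0,0,0,0.285,-0.325,-0.06,0.8,0,0,0,0.285,-0.325,-0.06,0.8,0,0,0,0.285,-0.325,-0.06,0.8,0,0,0,0.285,-0.325,-0.06,0.8,0,0,0,0.285,-0.325,-0.06,0.8]'

```text
clock: 10.42
position: [0.439, -0.3278, 0.3018]
ee_rot: [-0.05, 0.999, 0.0, 0.0]
ft_force: [0.4, 1.0, 0.0]
grip_width: 0.802
grasp_force: 0.0
```

```bash
cat >> h.py <<'E'
def cages(f,verbose=True):
    "red cages seen by the wrist camera: centre, long-axis angle, size, turn about tool z and shift for TCP z .017"
    im,m=snap('wrist',f); q,R=tool(); H,S,V=cv2.split(cv2.cvtColor(im,cv2.COLOR_RGB2HSV))
    mk=(((H<5)|(H>174))&(S>120)&(V>60)).astype(np.uint8); mk=cv2.morphologyEx(mk,cv2.MORPH_CLOSE,np.ones((9,9)))
    k,l,st,c=cv2.connectedComponentsWithStats(mk)
    for i in range(1,k):
        if st[i,4]<300: continue
        ys,xs=np.where(l==i); e=st[i,0]<2 or st[i,1]<2 or st[i,0]+st[i,2]>510 or st[i,1]+st[i,3]>382
        P=np.array([ray(m,x,y,.016)[:2] for x,y in zip(xs,ys)],np.float32)*1000
        r=cv2.minAreaRect(P); b=cv2.boxPoints(r); s1,s2=b[1]-b[0],b[2]-b[1]; L=s1 if np.hypot(*s1)>np.hypot(*s2) else s2
        ang=np.degrees(np.arctan2(L[1],L[0])); tx=R.as_matrix()[:2,0]; ta=np.degrees(np.arctan2(tx[1],tx[0]))
        az=-((ang-ta+90)%180-90); ctr=np.array(r[0])/1000
        print(c[i].round(),'edge' if e else '',ctr.round(4),'size',np.round(r[1]),'ang',round(ang%180,1),'az',round(az,1),'shift',to((*ctr,.017)))
    o=status.get_obs(); print('tcp',q.round(4),o['grip_width'],o['clock'],o['joint_pos'][6])
E
python3 -c "
from h import *
cages('w4.png')"
```

```text
[293. 154.]  [ 0.435 -0.282] size [33. 66.] ang 133.7 az 52.2 shift [-1.000e-04  4.530e-02  2.847e-01]
[219. 163.]  [ 0.4575 -0.3834] size [31. 69.] ang 137.9 az 48.0 shift [-0.0121 -0.0578  0.2847]
[215. 229.]  [ 0.5597 -0.3834] size [31. 74.] ang 176.7 az 9.2 shift [-0.1138 -0.0683  0.2847]
[280. 245.]  [ 0.5749 -0.2843] size [37. 69.] ang 136.5 az 49.3 shift [-0.139   0.0287  0.2847]
tcp [ 0.4395 -0.3273  0.3017] 0.7988225924440019 10.475 2.3214836278809563
```

View pics/w4.png

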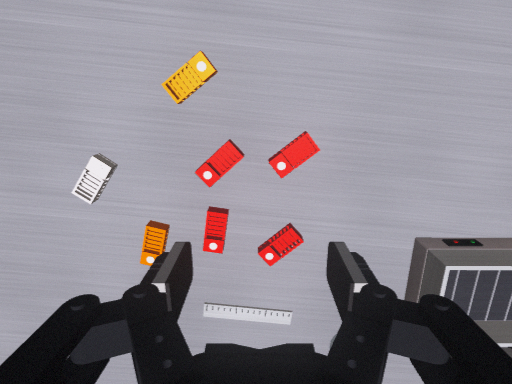

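Emit:
play_rows --plan '[0,0,10,0,0.045,0.1,0.6,0,0,20,0,0.045,0.15,0.6,0,0,30,0,0.045,0.2,0.6,0,0,40,0,0.045,0.2,0.6,0,0,50,0,0.045,0.22,0.6,0,0,52,0,0.045,0.23,0.6,0,0,52,0,0.045,0.26,0.6,0,0,52,0,0.045,0.286,0.6,0,0,52,0,0.045,0.286,0.6,0,0,52,0,0.045,0.286,0.2,0,0,52,0,0.045,0.286,0.2,0,0,52,0,0.045,0.286,0.2,0,0,52,0,0.045,0.286,0.2,0,0,52,0,0.045,0.25,0.2,0,0,52,0,0.045,0.2,0.2,0,0,52,0,0.045,0.15,0.2,0,0,52,0,0.045,0.15,0.2]' --squeeze 40

```text
clock: 12.6
position: [0.4362, -0.2847, 0.156]
ee_rot: [0.392, 0.92, 0.001, 0.004]
ft_force: [-0.6, -0.2, -1.6]
grip_width: 0.341
grasp_force: 40.1
```

```bash
cat >> h.py <<'E'
def slot(yc,z,xc=-.015):
    c=np.array([.599,.074]); p=c+xc*np.array([.995,.103])+yc*np.array([-.103,.995])
    q,R=tool(); tx=R.as_matrix()[:2,0]; ta=np.degrees(np.arctan2(tx[1],tx[0])); az=-((5.9-ta+90)%180-90)
    o=status.get_obs(); print('slot',p.round(3),'az',round(az,1),'shift',to((*p,z)),'grip',o['grip_width'],o['grasp_force'],'t',o['clock'],'j7',o['joint_pos'][6],'tcp',q.round(3))
E
python3 -c "
from h import *
slot(.09,.062)"
```

```text
slot [0.575 0.162] az -52.1 shift [0.2272 0.4088 0.0944] grip 0.34056497769075705 40.09002327919006 t 12.6 j7 1.4145416168417801 tcp [ 0.436 -0.285  0.156]
```

Emit:
play_rows --plan '[0,0,-7,0.03,0.05,0,0.2,0,0,-15,0.06,0.1,0,0.2,0,0,-23,0.09,0.15,0,0.2,0,0,-31,0.12,0.2,0,0.2,0,0,-39,0.15,0.26,0,0.2,0,0,-47,0.19,0.33,0,0.2,0,0,-52,0.227,0.409,0,0.2,0,0,-52,0.227,0.409,0,0.2,0,0,-52,0.227,0.409,0,0.2,0,0,-52,0.227,0.409,0.04,0.2,0,0,-52,0.227,0.409,0.08,0.2,0,0,-52,0.227,0.409,0.094,0.2,0,0,-52,0.227,0.409,0.094,0.2,0,0,-52,0.227,0.409,0.094,0.5,0,0,-52,0.227,0.409,0.094,0.5,0,0,-52,0.227,0.409,0.05,0.5,0,0,-52,0.227,0.409,0,0.5,0,0,-52,0.227,0.409,-0.05,0.5,0,0,-52,0.227,0.409,-0.05,0.5]'

```text
clock: 14.98
position: [0.5747, 0.1637, 0.2068]
ee_rot: [-0.05, 0.999, 0.002, 0.004]
ft_force: [0.9, 0.1, -0.5]
grip_width: 0.503
grasp_force: 0.0
```

```bash
python3 -c "
from h import *
snap('wrist','w5.png'); print(tool()[0],status.get_obs()['joint_pos'][6]); print(to((.44,-.33,.3)))"
```

```text
[0.57349989 0.16349434 0.20421502] 1.4259014701752668
[ 0.182  -0.4774 -0.0973]
```

View pics/w5.png

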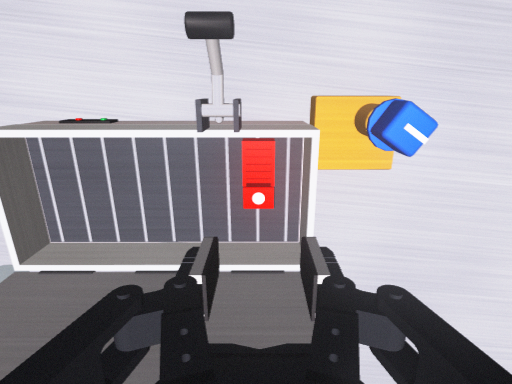

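Emit:
play_rows --plan '[0,0,0,0.182,-0.477,-0.097,0.6,0,0,0,0.182,-0.477,-0.097,0.6,0,0,0,0.182,-0.477,-0.097,0.6,0,0,0,0.182,-0.477,-0.097,0.6,0,0,0,0.182,-0.477,-0.097,0.6,0,0,0,0.182,-0.477,-0.097,0.6,0,0,0,0.182,-0.477,-0.097,0.6,0,0,0,0.182,-0.477,-0.097,0.6,0,0,0,0.182,-0.477,-0.097,0.6,0,0,0,0.182,-0.477,-0.097,0.6,0,0,0,0.182,-0.477,-0.097,0.6,0,0,0,0.182,-0.477,-0.097,0.6]'

```text
clock: 16.52
position: [0.4401, -0.3282, 0.2985]
ee_rot: [-0.051, 0.999, 0.0, -0.0]
ft_force: [0.2, -0.8, -0.6]
grip_width: 0.603
grasp_force: 0.0
```

```bash
python3 -c "
from h import *
cages('w6.png')"
```

```text
[219. 163.]  [ 0.4573 -0.3832] size [31. 69.] ang 137.7 az 48.2 shift [-0.0117 -0.0566  0.2816]
[215. 229.]  [ 0.5598 -0.3835] size [31. 74.] ang 175.9 az 10.0 shift [-0.1136 -0.0674  0.2815]
[280. 245.]  [ 0.5747 -0.284 ] size [38. 68.] ang 136.5 az 49.4 shift [-0.1386  0.0301  0.2816]
tcp [ 0.44   -0.3284  0.2986] 0.599760040634648 16.575 2.3463178740807864
```

Next the cage at (219,163): shift (-0.012, -0.057, 0.283), az 48.

Emit:
play_rows --plan '[0,0,10,-0.012,-0.057,0.1,0.6,0,0,20,-0.012,-0.057,0.15,0.6,0,0,30,-0.012,-0.057,0.2,0.6,0,0,40,-0.012,-0.057,0.2,0.6,0,0,48,-0.012,-0.057,0.22,0.6,0,0,48,-0.012,-0.057,0.23,0.6,0,0,48,-0.012,-0.057,0.26,0.6,0,0,48,-0.012,-0.057,0.283,0.6,0,0,48,-0.012,-0.057,0.283,0.6,0,0,48,-0.012,-0.057,0.283,0.2,0,0,48,-0.012,-0.057,0.283,0.2,0,0,48,-0.012,-0.057,0.283,0.2,0,0,48,-0.012,-0.057,0.283,0.2,0,0,48,-0.012,-0.057,0.25,0.2,0,0,48,-0.012,-0.057,0.2,0.2,0,0,48,-0.012,-0.057,0.15,0.2,0,0,48,-0.012,-0.057,0.15,0.2]'

```text
clock: 18.7
position: [0.4585, -0.3867, 0.153]
ee_rot: [0.36, 0.933, -0.0, 0.003]
ft_force: [-0.2, -0.3, -0.5]
grip_width: 0.338
grasp_force: 40.3
```

```bash
python3 -c "
from h import *
slot(.03,.062)"
```

```text
slot [0.581 0.102] az -48.1 shift [0.2385 0.4443 0.0902] grip 0.3384527451655895 40.3279173374176 t 18.7 j7 1.7914883470131315 tcp [ 0.458 -0.387  0.153]
```

Emit:
play_rows --plan '[0,0,-6,0.03,0.056,0,0.2,0,0,-12,0.06,0.112,0,0.2,0,0,-18,0.09,0.168,0,0.2,0,0,-24,0.12,0.224,0,0.2,0,0,-30,0.15,0.28,0,0.2,0,0,-36,0.18,0.336,0,0.2,0,0,-42,0.21,0.392,0,0.2,0,0,-48,0.238,0.444,0,0.2,0,0,-48,0.238,0.444,0,0.2,0,0,-48,0.238,0.444,0,0.2,0,0,-48,0.238,0.444,0.04,0.2,0,0,-48,0.238,0.444,0.08,0.2,0,0,-48,0.238,0.444,0.091,0.2,0,0,-48,0.238,0.444,0.091,0.2,0,0,-48,0.238,0.444,0.091,0.5,0,0,-48,0.238,0.444,0.091,0.5,0,0,-48,0.238,0.444,0.05,0.5,0,0,-48,0.238,0.444,0,0.5,0,0,-48,0.238,0.444,-0.05,0.5,0,0,-48,0.238,0.444,-0.05,0.5]'

```text
clock: 21.2
position: [0.5814, 0.1036, 0.2034]
ee_rot: [-0.05, 0.999, 0.001, 0.003]
ft_force: [-0.1, -0.1, -1.1]
grip_width: 0.498
grasp_force: 0.0
```

```bash
python3 -c "
from h import *
cages('w7.png'); print(to((.46,-.33,.3)))"
```

```text
[257. 173.]  [0.5871 0.1019] size [79. 36.] ang 5.6 az 0.2 shift [-0.0061 -0.0028  0.1839]
[322. 172.]  [0.5793 0.1705] size [79. 39.] ang 5.6 az 0.1 shift [-0.0052  0.0662  0.184 ]
tcp [0.5802 0.1037 0.2009] 0.49664037042259235 21.25 1.6015297327376394
[ 0.1628 -0.4193 -0.1003]
```

Two cages are inside. Back for the other two.

Emit:
play_rows --plan '[0,0,0,0.163,-0.419,-0.1,0.6,0,0,0,0.163,-0.419,-0.1,0.6,0,0,0,0.163,-0.419,-0.1,0.6,0,0,0,0.163,-0.419,-0.1,0.6,0,0,0,0.163,-0.419,-0.1,0.6,0,0,0,0.163,-0.419,-0.1,0.6,0,0,0,0.163,-0.419,-0.1,0.6,0,0,0,0.163,-0.419,-0.1,0.6,0,0,0,0.163,-0.419,-0.1,0.6,0,0,0,0.163,-0.419,-0.1,0.6]'

```text
clock: 22.5
position: [0.4596, -0.3284, 0.2979]
ee_rot: [-0.051, 0.999, 0.001, -0.001]
ft_force: [0.3, 0.3, -0.6]
grip_width: 0.599
grasp_force: 0.0
```

```bash
python3 -c "
from h import *
cages('w8.png')"
```

```text
[216. 218.]  [ 0.56   -0.3833] size [30. 73.] ang 176.8 az 9.1 shift [-0.0942 -0.0655  0.2809]
[282. 234.]  [ 0.5752 -0.2843] size [37. 69.] ang 136.3 az 49.6 shift [-0.1196  0.0314  0.281 ]
tcp [ 0.4598 -0.3281  0.2981] 0.5973836804227602 22.55 2.398962754517648
```

Emit:
play_rows --plan '[0,0,10,-0.12,0.031,0.1,0.6,0,0,20,-0.12,0.031,0.15,0.6,0,0,30,-0.12,0.031,0.2,0.6,0,0,40,-0.12,0.031,0.2,0.6,0,0,48,-0.12,0.031,0.22,0.6,0,0,49,-0.12,0.031,0.23,0.6,0,0,49,-0.12,0.031,0.26,0.6,0,0,49,-0.12,0.031,0.282,0.6,0,0,49,-0.12,0.031,0.282,0.6,0,0,49,-0.12,0.031,0.282,0.2,0,0,49,-0.12,0.031,0.282,0.2,0,0,49,-0.12,0.031,0.282,0.2,0,0,49,-0.12,0.031,0.282,0.2,0,0,49,-0.12,0.031,0.25,0.2,0,0,49,-0.12,0.031,0.2,0.2,0,0,49,-0.12,0.031,0.15,0.2,0,0,49,-0.12,0.031,0.15,0.2]'

```text
clock: 24.68
position: [0.577, -0.2882, 0.1533]
ee_rot: [0.368, 0.93, 0.0, 0.003]
ft_force: [-0.3, -0.1, -1.1]
grip_width: 0.339
grasp_force: 40.2
```

```bash
python3 -c "
from h import *
slot(-.03,.062)"
```

```text
slot [0.587 0.043] az -49.1 shift [0.2198 0.2477 0.0907] grip 0.33890647444455474 40.20100235939026 t 24.675 j7 1.6124415808824757 tcp [ 0.577 -0.288  0.153]
```

Emit:
play_rows --plan '[0,0,-8,0.037,0.041,0,0.2,0,0,-16,0.073,0.083,0,0.2,0,0,-24,0.11,0.124,0,0.2,0,0,-32,0.147,0.165,0,0.2,0,0,-40,0.183,0.206,0,0.2,0,0,-49,0.22,0.248,0,0.2,0,0,-49,0.22,0.248,0,0.2,0,0,-49,0.22,0.248,0,0.2,0,0,-49,0.22,0.248,0.04,0.2,0,0,-49,0.22,0.248,0.08,0.2,0,0,-49,0.22,0.248,0.091,0.2,0,0,-49,0.22,0.248,0.091,0.2,0,0,-49,0.22,0.248,0.091,0.5,0,0,-49,0.22,0.248,0.091,0.5,0,0,-49,0.22,0.248,0.05,0.5,0,0,-49,0.22,0.248,0,0.5,0,0,-49,0.22,0.248,-0.05,0.5,0,0,-49,0.22,0.248,-0.05,0.5]'

```text
clock: 26.92
position: [0.5871, 0.0443, 0.2031]
ee_rot: [-0.05, 0.999, 0.001, 0.003]
ft_force: [0.1, 0.9, -0.5]
grip_width: 0.496
grasp_force: 0.0
```

```bash
python3 -c "
from h import *
cages('w9.png'); print(to((.47,-.34,.3)))"
```

```text
[258. 172.]  [0.5916 0.0423] size [79. 36.] ang 6.5 az -0.7 shift [-0.0048 -0.0032  0.1837]
[386. 168.]  [0.5739 0.1786] size [71. 43.] ang 5.6 az 0.1 shift [-0.0009  0.1342  0.1839]
[320. 174.]  [0.5871 0.1099] size [79. 39.] ang 5.6 az 0.1 shift [-0.0071  0.0645  0.1838]
tcp [0.5859 0.0447 0.2007] 0.5011132611008322 26.975 1.7734665589666732
[ 0.1537 -0.3709 -0.1003]
```

Emit:
play_rows --plan '[0,0,0,0.154,-0.371,-0.1,0.6,0,0,0,0.154,-0.371,-0.1,0.6,0,0,0,0.154,-0.371,-0.1,0.6,0,0,0,0.154,-0.371,-0.1,0.6,0,0,0,0.154,-0.371,-0.1,0.6,0,0,0,0.154,-0.371,-0.1,0.6,0,0,0,0.154,-0.371,-0.1,0.6,0,0,0,0.154,-0.371,-0.1,0.6,0,0,0,0.154,-0.371,-0.1,0.6]'

```text
clock: 28.1
position: [0.4692, -0.3392, 0.2978]
ee_rot: [-0.05, 0.999, 0.001, -0.001]
ft_force: [0.6, -0.2, -0.3]
grip_width: 0.6
grasp_force: 0.0
```

```bash
python3 -c "
from h import *
cages('w10.png')"
```

```text
[223. 213.]  [ 0.5604 -0.3831] size [30. 72.] ang 176.9 az 8.9 shift [-0.086  -0.0539  0.2808]
[507. 271.] edge [0.6136 0.0591] size [66. 18.] ang 20.0 az -14.1 shift [-0.1841  0.3806  0.2812]
tcp [ 0.4696 -0.3387  0.2979] 0.6016826219449789 28.15 2.4639412610357385
```

Emit:
play_rows --plan '[0,0,9,-0.086,-0.054,0.1,0.6,0,0,9,-0.086,-0.054,0.15,0.6,0,0,9,-0.086,-0.054,0.2,0.6,0,0,9,-0.086,-0.054,0.23,0.6,0,0,9,-0.086,-0.054,0.23,0.6,0,0,9,-0.086,-0.054,0.26,0.6,0,0,9,-0.086,-0.054,0.282,0.6,0,0,9,-0.086,-0.054,0.282,0.6,0,0,9,-0.086,-0.054,0.282,0.2,0,0,9,-0.086,-0.054,0.282,0.2,0,0,9,-0.086,-0.054,0.282,0.2,0,0,9,-0.086,-0.054,0.282,0.2,0,0,9,-0.086,-0.054,0.25,0.2,0,0,9,-0.086,-0.054,0.2,0.2,0,0,9,-0.086,-0.054,0.15,0.2,0,0,9,-0.086,-0.054,0.15,0.2]'

```text
clock: 30.15
position: [0.5615, -0.3869, 0.1542]
ee_rot: [0.028, 1.0, -0.002, 0.003]
ft_force: [-0.7, 0.3, -0.7]
grip_width: 0.343
grasp_force: 40.4
```

```bash
python3 -c "
from h import *
slot(-.09,.062)"
```

```text
slot [ 0.593 -0.017] az -9.1 shift [-0.0102  0.3713  0.091 ] grip 0.3427041610012756 40.39553225040436 t 30.15 j7 2.4241330262852703 tcp [ 0.561 -0.387  0.154]
```

Emit:
play_rows --plan '[0,0,0,-0.002,0.06,0,0.2,0,0,0,-0.004,0.12,0,0.2,0,0,-2,-0.006,0.18,0,0.2,0,0,-5,-0.008,0.24,0,0.2,0,0,-9,-0.01,0.3,0,0.2,0,0,-9,-0.01,0.35,0,0.2,0,0,-9,-0.01,0.373,0,0.2,0,0,-9,-0.01,0.373,0,0.2,0,0,-9,-0.01,0.373,0.04,0.2,0,0,-9,-0.01,0.373,0.08,0.2,0,0,-9,-0.01,0.373,0.091,0.2,0,0,-9,-0.01,0.373,0.091,0.2,0,0,-9,-0.01,0.373,0.091,0.45,0,0,-9,-0.01,0.373,0.091,0.45,0,0,-9,-0.01,0.373,0.05,0.45,0,0,-9,-0.01,0.373,0,0.45,0,0,-9,-0.01,0.373,-0.05,0.5,0,0,-9,-0.01,0.373,-0.15,0.6,0,0,-9,-0.01,0.373,-0.15,0.6]'

```text
clock: 32.52
position: [0.5915, -0.0138, 0.3024]
ee_rot: [-0.05, 0.999, 0.0, 0.002]
ft_force: [0.4, 0.1, -0.3]
grip_width: 0.599
grasp_force: 0.0
```

```bash
python3 -c "
from h import *
cages('w11.png'); print(to((.69,.023,.30)),to((.69,.023,.242)))
a=cv2.resize(viewer.camera('scene')[80:300,60:360,::-1],None,fx=2,fy=2); b=cv2.imread('pics/w11.png'); cv2.imwrite('pics/v.png',np.hstack([a,cv2.resize(b,(0,0),fx=.39,fy=1.145)[:440]])[:, :800])"
```

```text
[401. 152.]  [0.5707 0.1805] size [70. 44.] ang 5.6 az 0.1 shift [0.0047 0.1957 0.2893]
[305. 155.]  [0.5895 0.0485] size [76. 37.] ang 5.6 az 0.1 shift [-0.0009  0.0625  0.2893]
[352. 157.]  [0.5845 0.1136] size [76. 41.] ang 5.6 az 0.1 shift [-0.0024  0.1277  0.2893]
[258. 159.]  [ 0.6    -0.0149] size [77. 35.] ang 4.9 az 0.9 shift [-0.005  -0.0016  0.2893]
tcp [ 0.5927 -0.0141  0.3063] 0.6009262127774164 32.575 1.8771642410443314
[-0.1004  0.0272  0.007 ] [-0.1     0.0272  0.065 ]
```

View pics/v.png

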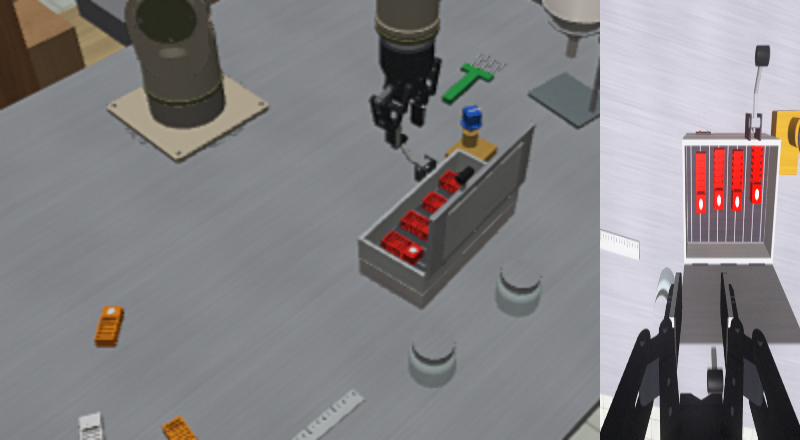

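Emit:
play_rows --plan '[0,0,0,-0.05,0.027,0,0.65,0,0,0,-0.1,0.027,0,0.65,0,0,0,-0.1,0.027,0,0.65,0,0,0,-0.1,0.027,0,0.65,0,0,0,-0.1,0.027,0.03,0.65,0,0,0,-0.1,0.027,0.061,0.65,0,0,0,-0.1,0.027,0.061,0.65,0,0,0,-0.1,0.027,0.061,0.2,0,0,0,-0.1,0.027,0.061,0.2,0,0,0,-0.1,0.027,0.061,0.2,0,0,0,-0.1,0.027,0.061,0.2,0,0,0,-0.1,0.027,0.061,0.2]' --squeeze 40

```text
clock: 34.12
position: [0.6886, 0.0228, 0.2403]
ee_rot: [-0.05, 0.999, -0.0, 0.002]
ft_force: [-1.4, -2.1, 7.0]
grip_width: 0.343
grasp_force: 40.6
```

```bash
python3 -c "
from h import *
o=status.get_obs();print(o['position'],o['grip_width'],o['grasp_force'],o['ft_force'])
a=viewer.camera('wrist'); cv2.imwrite('pics/w12.png',a[:,:,::-1])"
```

```text
[0.68858645 0.02275425 0.24033989] 0.34296404314431217 40.563225746154785 [-1.400098   -2.13884964  7.02646476]
```

View pics/w12.png

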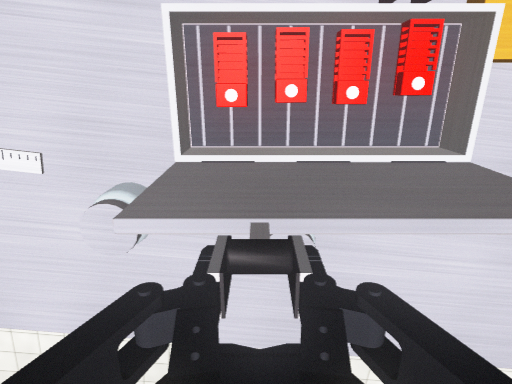

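```bash
python3 -c "
from h import *
m2=viewer.camera_model('wrist'); q,R=tool(); m1=dict(m2)
d=np.array([.5921,-.0140,.3045])-q; m1['t']=np.array(m2['t'])-np.array(m2['R'])@d
def dots(f):
    im=cv2.imread(f); H,S,V=cv2.split(cv2.cvtColor(im,cv2.COLOR_BGR2HSV))
    r=(((H<5)|(H>174))&(S>120)&(V>60)).astype(np.uint8); k,l,st,c=cv2.connectedComponentsWithStats(cv2.morphologyEx(r,cv2.MORPH_CLOSE,np.ones((25,25))))
    w=((S<60)&(V>200)&(cv2.morphologyEx(r,cv2.MORPH_CLOSE,np.ones((25,25)))>0)).astype(np.uint8)
    k,l,st,c=cv2.connectedComponentsWithStats(w); return sorted([tuple(c[i])+(st[i,4],) for i in range(1,k) if 50<st[i,4]<400])
a,b=dots('pics/w11.png'),dots('pics/w12.png'); print(np.round(a),np.round(b))
for p,s in zip(a,b):
    X=tri(m1,p[:2],m2,s[:2])-[.599,.074,0]; print('case',(X[0]*.995+X[1]*.103).round(3),(-X[0]*.103+X[1]*.995).round(3),X[2].round(3), 'at .06:',ray(m2,*s[:2],.06).round(3))
"
```

```text
[[258. 178.  71.]
 [280. 159.  58.]
 [305. 175.  68.]
 [326. 156.  61.]
 [352. 176.  70.]
 [402. 169.  69.]] [[231.  95. 128.]
 [291.  90. 131.]
 [352.  92. 129.]
 [379.  64.  75.]
 [418.  83. 131.]]
case 0.005 -0.088 0.065 at .06: [ 0.613 -0.013  0.06 ]
case -0.002 -0.041 -0.003 at .06: [0.603 0.044 0.06 ]
case -0.008 -0.021 0.15 at .06: [0.599 0.103 0.06 ]
case -0.025 0.0 0.139 at .06: [0.572 0.124 0.06 ]
case -0.012 0.015 0.17 at .06: [0.585 0.164 0.06 ]
```

Emit:
play_rows --plan '[0,0,0,0.014,0,-0.001,0.2,0,0,0,0.042,0,0.0004,0.2,0,0,0,0.0691,0,0.0066,0.2,0,0,0,0.0948,0,0.0175,0.2,0,0,0,0.1182,0,0.0326,0.2,0,0,0,0.1387,0,0.0516,0.2,0,0,0,0.1555,0,0.0738,0.2,0,0,0,0.1683,0,0.0986,0.2,0,0,0,0.1765,0,0.1253,0.2,0,0,0,0.179,0,0.14,0.2,0,0,0,0.18,0,0.153,0.2,0,0,0,0.18,0,0.156,0.2,0,0,0,0.18,0,0.156,0.2,0,0,0,0.18,0,0.156,0.2]'

```text
clock: 35.92
position: [0.5108, 0.0049, 0.0848]
ee_rot: [-0.05, 0.999, 0.001, 0.001]
ft_force: [-10.1, -2.5, 36.6]
grip_width: 0.34
grasp_force: 51.0
```

```bash
python3 -c "
from h import *
o=status.get_obs();print(o['position'],o['grip_width'],o['grasp_force'],o['ft_force'])
a=viewer.camera('scene'); cv2.imwrite('pics/s3.png',cv2.resize(a[120:240,200:340,::-1],None,fx=4,fy=4))"
```

```text
[0.51081471 0.00489633 0.08478323] 0.3397597243635651 51.01214289665222 [-10.14458925  -2.46355999  36.59994183]
```

View pics/s3.png

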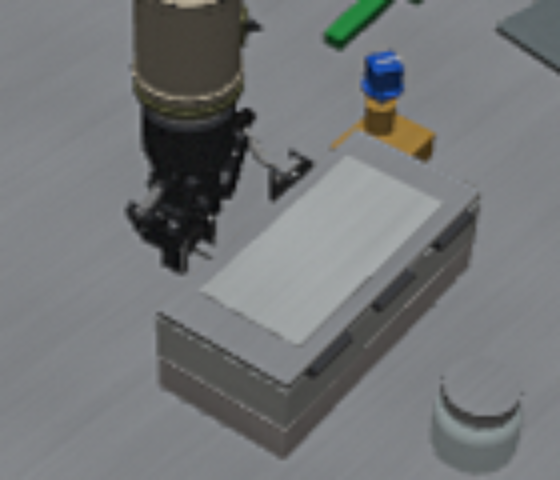

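Emit:
play_rows --plan '[0,0,0,0,0,-0.003,0.6,0,0,0,0,0,-0.003,0.6,0,0,0,0,0,-0.003,0.6,0,0,0,0,0,-0.05,0.6,0,0,0,0,0,-0.09,0.6,0,0,0,0,0,-0.09,0.6,0,0,0,0.04,0.119,-0.09,0.65,0,0,0,0.04,0.119,-0.09,0.65,0,0,0,0.04,0.119,-0.09,0.65,0,0,0,0.04,0.119,-0.09,0.65]'

```text
clock: 37.22
position: [0.4566, 0.1204, 0.1715]
ee_rot: [-0.051, 0.999, 0.0, -0.0]
ft_force: [0.1, -0.7, 0.3]
grip_width: 0.648
grasp_force: 0.0
```

```bash
python3 -c "
from h import *
o=status.get_obs();print(o['position'],o['grip_width'],o['ft_force'],to((.459,.1205,.113)))"
```

```text
[0.45657313 0.12041326 0.17149912] 0.6480815122446901 [ 0.11310722 -0.71711676  0.3442069 ] [-0.0025 -0.0002  0.0585]
```

Emit:
play_rows --plan '[0,0,0,-0.0025,0,0.03,0.65,0,0,0,-0.0025,0,0.0585,0.65,0,0,0,-0.0025,0,0.0585,0.65,0,0,0,-0.0025,0,0.0585,0.2,0,0,0,-0.0025,0,0.0585,0.2,0,0,0,-0.0025,0,0.0585,0.2,0,0,0,-0.0025,0,0.0585,0.2,0,0,0,-0.0025,0,0.0585,0.2]' --squeeze 35

```text
clock: 38.22
position: [0.4603, 0.1204, 0.1147]
ee_rot: [-0.05, 0.999, 0.001, 0.001]
ft_force: [-2.6, -0.5, 7.8]
grip_width: 0.343
grasp_force: 36.6
```

Emit:
play_rows --plan '[0,0,0,-0.0059,0,-0.0106,0.2,0,0,0,-0.0161,0,-0.0217,0.2,0,0,0,-0.0241,0,-0.0273,0.2,0,0,0,-0.0336,0,-0.0318,0.2,0,0,0,-0.0434,0,-0.0345,0.2,0,0,0,-0.0534,0,-0.0353,0.2,0,0,0,-0.0634,0,-0.0345,0.2,0,0,0,-0.0732,0,-0.0318,0.2,0,0,0,-0.0834,0,-0.0273,0.2,0,0,0,-0.0907,0,-0.0217,0.2,0,0,0,-0.098,0,-0.0155,0.2,0,0,0,-0.1034,0,-0.0073,0.2,0,0,0,-0.1034,0,-0.006,0.2,0,0,0,-0.1034,0,-0.006,0.2]'

```text
clock: 39.98
position: [0.5657, 0.1311, 0.1211]
ee_rot: [-0.05, 0.999, 0.0, 0.003]
ft_force: [5.3, 1.0, 7.5]
grip_width: 0.339
grasp_force: 44.3
```

```bash
python3 -c "
from h import *
o=status.get_obs();print(o['position'],o['grip_width'],o['grasp_force'],o['ft_force'],to((.47,.10,.30)))"
```

```text
[0.56574071 0.13106622 0.12110984] 0.33902612925377335 44.27176773548126 [5.29619179 1.01792537 7.493606  ] [ 0.0972 -0.0212 -0.1795]
```

Emit:
play_rows --plan '[0,0,0,0,0,0,0.6,0,0,0,0,0,0,0.6,0,0,0,0,0,0,0.6,0,0,0,0,0,-0.06,0.6,0,0,0,0,0,-0.1,0.6,0,0,0,0.126,0.1,-0.16,1,0,0,0,0.126,0.1,-0.16,1,0,0,0,0.126,0.1,-0.16,1,0,0,0,0.126,0.1,-0.16,1,0,0,0,0.126,0.1,-0.16,1]'

```text
clock: 41.22
position: [0.4258, 0.2191, 0.2799]
ee_rot: [-0.053, 0.999, 0.002, -0.0]
ft_force: [0.2, -1.3, -0.4]
grip_width: 1.0
grasp_force: 0.0
```

```bash
python3 - <<'E'
from h import *
im,m=snap('wrist','w13.png'); q,R=tool(); print(q,status.get_obs()['joint_pos'])
H,S,V=cv2.split(cv2.cvtColor(im,cv2.COLOR_RGB2HSV))
mk=((H>100)&(H<130)&(S>120)&(V>60)).astype(np.uint8); k,l,st,c=cv2.connectedComponentsWithStats(mk); i=1+st[1:,4].argmax(); print(c[i],st[i])
x,y,w,h=st[i,:4]; print(proj(m,(.508,.254,.14)))
a=cv2.resize(im[max(y-25,0):y+h+25,max(x-25,0):x+w+25,::-1],None,fx=4,fy=4,interpolation=cv2.INTER_CUBIC); cv2.imwrite('pics/k.png',np.hstack([cv2.resize(im[:,:,::-1],(400,300)),cv2.resize(a,(400,int(400*a.shape[0]/a.shape[1])))[:300]] if 400*a.shape[0]/a.shape[1]>=300 else [cv2.resize(im[:,:,::-1],(400,300)),cv2.resize(a,(400,300))])); print(x-25,y-25,a.shape)
E
```

```text
[0.4266921  0.21793867 0.27959282] [-1.74260973 -0.14230089  1.11087649  1.82173589  0.12758336  1.38405731
  1.01414907]
[284.09961686 254.61590038] [ 267  235   36   44 1044]
[285.45752488 265.74412009]
242 210 (376, 344, 3)
```

View pics/k.png

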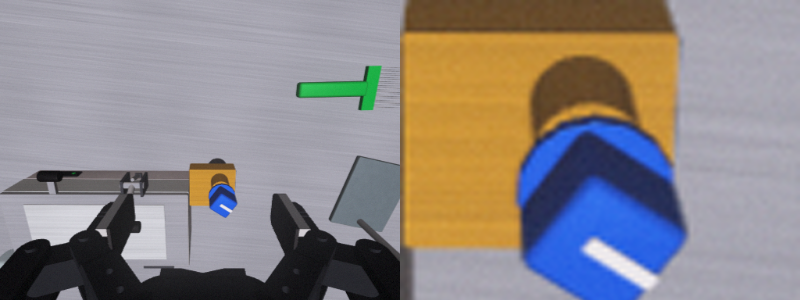

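```bash
python3 - <<'E'
from h import *
m=viewer.camera_model('wrist'); q,R=tool()
def top(f):
    im=cv2.imread('pics/'+f); H,S,V=cv2.split(cv2.cvtColor(im,cv2.COLOR_BGR2HSV))
    mk=((H>100)&(H<130)&(S>120)&(V>150)|((S<50)&(V>225))).astype(np.uint8)
    mk=cv2.morphologyEx(mk,cv2.MORPH_OPEN,np.ones((5,5)))
    k,l,st,c=cv2.connectedComponentsWithStats(mk); return [(l==i,c[i],st[i]) for i in range(1,k) if st[i,4]>150]
m5=dict(m); m5['t']=np.array(m['t'])-np.array(m['R'])@(np.array([.5739,.1635,.2050])-q)
for f,mm in(('w13.png',m),('w5.png',m5)):
  for l,c,st in top(f):
    if st[4]>3000: continue
    ys,xs=np.where(l); print(f,c.round(1),st)
    for z in(.135,.14,.145,.15):
        P=np.array([ray(mm,x,y,z)[:2] for x,y in zip(xs,ys)],np.float32)*1000; r=cv2.minAreaRect(P); print(z,np.round(r[0],1),np.round(r[1],1),round(r[2],1))
E
```

```text
w13.png [285.  262.4] [270 249  32  28 511]
0.135 [508.7 252.7] [26.5 26.9] 61.3
0.14 [505.8 251.9] [26.  26.4] 61.3
0.145 [502.8 251.1] [25.5 26. ] 61.3
0.15 [499.9 250.3] [25.  25.5] 61.3
w5.png [217.3  99.9] [202  76  30  38 447]
0.135 [497.7 127.9] [22.  18.5] 5.8
0.14 [497.7 128.5] [21.4 18.1] 5.8
0.145 [497.6 129.2] [20.9 17.6] 5.8
0.15 [497.5 129.9] [20.3 17.1] 5.8
w5.png [466.   83.6] [457  77  19  14 220]
0.135 [475.6 281.3] [13.5  7.1] 89.3
0.14 [476.1 278.1] [13.2  7. ] 89.3
0.145 [476.5 274.9] [12.8  6.8] 89.3
0.15 [477.  271.7] [12.5  6.6] 89.3
w5.png [495.7  86.4] [477  76  35  21 537]
0.135 [474.5 299.8] [23.7 11.1] 89.2
0.14 [475.  296.1] [23.1 10.8] 89.2
0.145 [475.5 292.4] [22.5 10.5] 89.2
0.15 [476.  288.8] [21.9 10.2] 89.2
w5.png [378.2 112.6] [369 101  21  25 236]
0.135 [497.9 230.7] [ 6.2 18.4] 61.7
0.14 [497.8 228.7] [ 6.  17.9] 61.7
0.145 [497.7 226.8] [ 5.9 17.4] 61.7
0.15 [497.6 224.9] [ 5.7 17. ] 61.7
w5.png [ 98.4 133. ] [   0  130  198    7 1384]
0.135 [528.9  53.5] [  3.8 127.9] 5.8
0.14 [528.1  56. ] [  3.7 124.7] 5.8
0.145 [527.2  58.6] [  3.6 121.4] 5.8
0.15 [526.3  61.1] [  3.6 118.2] 5.8
w5.png [ 65.6 257.7] [   0  207  178   64 1326]
0.135 [627.7  38.1] [129.3  48.2] 74.4
0.14 [624.3  41.1] [126.1  47. ] 74.4
0.145 [620.9  44. ] [122.8  45.8] 74.4
0.15 [617.6  46.9] [119.6  44.6] 74.4
w5.png [259.8 267.2] [220 265  80   6 426]
0.135 [617.5 167.4] [ 4.3 59.3] 5.7
0.14 [614.4 167.1] [ 4.2 57.8] 5.7
0.145 [611.3 166.8] [ 4.1 56.3] 5.7
0.15 [608.2 166.5] [ 4.  54.8] 5.7
```

```bash
python3 - <<'E'
from h import *
m=viewer.camera_model('wrist'); q,R=tool()
m5=dict(m); m5['t']=np.array(m['t'])-np.array(m['R'])@(np.array([.5739,.1635,.2050])-q)
X=tri(m,(285,262.4),m5,(410,127)); print(X)
ty=R.as_matrix()[:2,1]; print(np.degrees(np.arctan2(ty[1],ty[0])))
print(to((.507,.253,.17)))
E
```

```text
[0.50471274 0.25110257 0.14028789]
95.89282085757083
[-0.0835  0.0264  0.1096]
```

Emit:
play_rows --plan '[0,0,-10,-0.0825,0.026,0,0.7,0,0,-20,-0.0825,0.026,0.03,0.7,0,0,-30,-0.0825,0.026,0.06,0.7,0,0,-40,-0.0825,0.026,0.09,0.7,0,0,-50,-0.0825,0.026,0.1,0.7,0,0,-55.4,-0.0825,0.026,0.105,0.7,0,0,-55.4,-0.0825,0.026,0.105,0.7,0,0,-55.4,-0.0825,0.026,0.13,0.7,0,0,-55.4,-0.0825,0.026,0.152,0.7,0,0,-55.4,-0.0825,0.026,0.152,0.7,0,0,-55.4,-0.0825,0.026,0.152,0.1,0,0,-55.4,-0.0825,0.026,0.152,0.1,0,0,-55.4,-0.0825,0.026,0.152,0.1,0,0,-55.4,-0.0825,0.026,0.152,0.1]' --squeeze 30

```text
clock: 43.02
position: [0.507, 0.2517, 0.1286]
ee_rot: [-0.509, 0.861, 0.0, 0.001]
ft_force: [-1.9, -0.7, 6.5]
grip_width: 0.318
grasp_force: 35.3
```

```bash
python3 -c "
from h import *
o=status.get_obs();print(o['position'],o['grip_width']*85,o['grasp_force'],o['ft_force'],o['torque'],o['joint_pos'])
a=viewer.camera('wrist'); cv2.imwrite('pics/w14.png',a[150:,:,::-1])"
```

```text
[0.50704476 0.25173631 0.12855623] 27.07020513392186 35.27894675731659 [-1.85722667 -0.74903014  6.47736649] [-0.20387238  0.33427587  0.0090389 ] [-1.27981615  0.41197452  0.91019318  1.79941336 -0.36208309  1.10610112
  2.39337648]
```

View pics/w14.png

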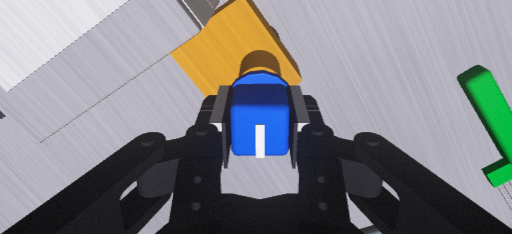

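Emit:
play_rows --plan '[0,0,9,0,0,0.0006,0.1,0,0,18,0,0,0.0013,0.1,0,0,27,0,0,0.0019,0.1,0,0,36,0,0,0.0025,0.1,0,0,45,0,0,0.0031,0.1,0,0,54,0,0,0.0038,0.1,0,0,63,0,0,0.0044,0.1,0,0,72,0,0,0.005,0.1,0,0,81,0,0,0.0057,0.1,0,0,90,0,0,0.0063,0.1,0,0,99,0,0,0.0069,0.1,0,0,108,0,0,0.0075,0.1,0,0,117,0,0,0.0082,0.1,0,0,126,0,0,0.0088,0.1,0,0,126,0,0,0.0088,0.1,0,0,126,0,0,0.0088,0.1]' --squeeze 40

```text
clock: 45.08
position: [0.5071, 0.2596, 0.12]
ee_rot: [0.533, 0.846, 0.005, -0.002]
ft_force: [2.8, 23.0, 0.8]
grip_width: 0.322
grasp_force: 39.9
```

```bash
cat > st.py <<'E'
from h import *
o=status.get_obs();ty=tool()[1].as_matrix()[:2,1]
print(o['position'],o['grip_width']*85,o['grasp_force'],o['ft_force'],o['torque'],o['joint_pos'][6],'ty',np.degrees(np.arctan2(ty[1],ty[0])))
E
python3 st.py
```

```text
[0.5070559  0.25962923 0.12002666] 27.36527938771486 39.90829825401306 [ 2.8146059  22.97515269  0.80070664] [ 5.13193644e+00 -4.53704860e-01  1.72425495e-03] 0.46485587404101714 ty 25.56721985955291
```

Emit:
play_rows --plan '[0,0,126,0,0,0,0.6,0,0,126,0,0,0,0.6]'

```text
clock: 45.32
position: [0.5066, 0.2522, 0.1191]
ee_rot: [0.686, 0.728, 0.0, -0.0]
ft_force: [0.4, -0.6, 0.4]
grip_width: 0.6
grasp_force: 0.0
```

```bash
python3 st.py; python3 -c "
from h import *
print(to((.509,.2556,.119)))"
```

```text
[0.5065536  0.25220009 0.11910839] 50.96894506720001 0.0 [ 0.41046108 -0.58213537  0.43064852] [0.03117303 0.01273878 0.02339457] 0.09464395062517653 ty 3.377813644827508
[0.0032 0.0026 0.0001]
```

Emit:
play_rows --plan '[0,0,-9,0.003,0.0026,0,0.6,0,0,-19,0.003,0.0026,0,0.6,0,0,-19,0.003,0.0026,0,0.6,0,0,-19,0.003,0.0026,0,0.1,0,0,-19,0.003,0.0026,0,0.1,0,0,-19,0.003,0.0026,0,0.1,0,0,-19,0.003,0.0026,0,0.1]' --squeeze 40

```text
clock: 46.2
position: [0.5095, 0.2548, 0.1191]
ee_rot: [0.555, 0.832, 0.001, 0.001]
ft_force: [5.5, 0.3, 3.3]
grip_width: 0.319
grasp_force: 41.9
```

```bash
python3 st.py
```

```text
[0.50952145 0.25483986 0.1190899 ] 27.120311463458 41.87772274017334 [5.45847636 0.32483052 3.25507851] [ 0.12124276 -0.83852166 -0.08170368] 0.37823957545356335 ty 22.643261261702918
```

Emit:
play_rows --plan '[0,0,9,0,0,0.0006,0.1,0,0,18,0,0,0.0013,0.1,0,0,27,0,0,0.0019,0.1,0,0,36,0,0,0.0025,0.1,0,0,45,0,0,0.0031,0.1,0,0,54,0,0,0.0038,0.1,0,0,63,0,0,0.0044,0.1,0,0,72,0,0,0.005,0.1,0,0,81,0,0,0.0057,0.1,0,0,90,0,0,0.0063,0.1,0,0,99,0,0,0.0069,0.1,0,0,108,0,0,0.0075,0.1,0,0,108,0,0,0.0075,0.1]' --squeeze 40

```text
clock: 47.82
position: [0.5082, 0.2559, 0.1117]
ee_rot: [0.999, 0.042, -0.001, -0.0]
ft_force: [-3.8, -0.2, 12.0]
grip_width: 0.319
grasp_force: 58.2
```

```bash
python3 st.py
```

```text
[0.50824134 0.25593368 0.11167337] 27.081168215965967 58.16929142922163 [-3.82557271 -0.2190459  11.96267246] [0.38362325 0.85715255 1.95050364] -1.4295721573432347 ty -85.22768360530647
```

Emit:
play_rows --plan '[0,0,6,0,0,0,0.1,0,0,6,0,0,0,0.1]'

```text
clock: 48.08
position: [0.5087, 0.256, 0.1117]
ee_rot: [1.0, -0.009, -0.0, 0.0]
ft_force: [-1.0, 0.5, 9.3]
grip_width: 0.324
grasp_force: 89.2
```

```bash
python3 st.py
```

```text
[0.50867675 0.25601528 0.11167421] 27.50775060513437 89.19925700873137 [-1.03715769  0.54421273  9.33044188] [0.17884628 0.06075036 3.12915199] -1.5316702546131746 ty -91.06302018308506
```

Emit:
play_rows --plan '[0,0,0,0,0,0,0.6,0,0,0,0,0,0,0.7,0,0,0,0,0,0,0.7,0,0,0,0,0,-0.03,0.7,0,0,0,0,0,-0.08,0.7,0,0,0,0,0,-0.14,0.7,0,0,0,0.05,0,-0.18,0.7,0,0,0,0.05,0,-0.18,0.7]'

```text
clock: 49.08
position: [0.5623, 0.2511, 0.2943]
ee_rot: [1.0, -0.014, 0.002, -0.001]
ft_force: [0.1, -0.4, -0.6]
grip_width: 0.701
grasp_force: 0.0
```

```bash
python3 - <<'E'
from h import *
im,m=snap('wrist','w15.png'); q,R=tool(); print(q, proj(m,(.509,.256,.123)))
H,S,V=cv2.split(cv2.cvtColor(im,cv2.COLOR_RGB2HSV))
mk=((H>100)&(H<130)&(S>120)&(V>150)).astype(np.uint8); k,l,st,c=cv2.connectedComponentsWithStats(cv2.morphologyEx(mk,cv2.MORPH_CLOSE,np.ones((13,13))))
i=1+st[1:,4].argmax(); x,y,w,h=st[i,:4]; print(st[i]); b=np.zeros_like(mk); b[y:y+h,x:x+w]=1
wm=((S<70)&(V>200)).astype(np.uint8)*b; k,l2,s2,c2=cv2.connectedComponentsWithStats(wm); j=1+s2[1:,4].argmax(); print('mark',c2[j],s2[j])
z=.124
P=np.array([ray(m,u,v,z)[:2] for v,u in zip(*np.where(l2==j))],np.float32)*1000; r=cv2.minAreaRect(P); print('mark',np.round(r[0]),np.round(r[1]),r[2], 'dir from axis',np.degrees(np.arctan2(r[0][1]-256,r[0][0]-509)))
# initial mark from w13 was pixel ~ (242+222/4.65, 210+262/4.65), tool (.4267,.2179,.2796) tool-y 95.9
# same for scene: latch and lid handle darkness
ms=viewer.camera_model('scene'); a=viewer.camera('scene'); 
for n,X in(('latch',(.5635,.131,.125)),('latch_open',(.459,.121,.118)),('lid',(.5117,.005,.093))):
    u,v=proj(ms,X).round().astype(int); print(n,(u,v),a[v-1:v+2,u-1:u+2].mean())
H,S,V=cv2.split(cv2.cvtColor(a,cv2.COLOR_RGB2HSV)); print('red px in scene',int(((((H<5)|(H>174))&(S>150)&(V>90))).sum()))
E
```

```text
[0.5605272  0.25180003 0.2922015 ] [255.6635276  222.81844544]
[241 199  32  37 900]
mark [257.22807018 226.10526316] [254 219   7  16  57]
mark [505. 254.] [18.  4.] 12.203553199768066 dir from axis -156.03305201209494
latch (np.int64(285), np.int64(162)) 50.148148148148145
latch_open (np.int64(261), np.int64(151)) 130.03703703703704
lid (np.int64(248), np.int64(180)) 40.925925925925924
red px in scene 0
```

```bash
python3 - <<'E'
from h import *
im,m=snap('wrist','w16.png')
H,S,V=cv2.split(cv2.cvtColor(im,cv2.COLOR_RGB2HSV))
mk=((H>100)&(H<130)&(S>120)&(V>150)|((S<70)&(V>200))).astype(np.uint8); b=np.zeros_like(mk); b[190:245,232:282]=1; mk=cv2.morphologyEx(mk*b,cv2.MORPH_OPEN,np.ones((5,5)))
k,l,st,c=cv2.connectedComponentsWithStats(mk)
for i in range(1,k):
    if st[i,4]<150: continue
    v,u=np.where(l==i); print(c[i],st[i])
    for z in(.12,.125): 
        r=cv2.minAreaRect(np.array([ray(m,x,y,z)[:2] for x,y in zip(u,v)],np.float32)*1000); print(z,np.round(r[0],1),np.round(r[1],1),r[2])
for row in V[194:246:3,236:280:3]: print(*row)
E
```

```text
[256.92644135 218.89264414] [243 207  29  26 503]
0.12 [508.7 255.6] [26.6 27.3] 12.661109924316406
0.125 [510.8 255.5] [26.1 26.9] 12.66119384765625
171 205 206 204 202 91 88 92 87 87 176 206 208 208 207
189 206 205 203 84 117 240 240 239 187 76 201 203 205 203
169 202 207 138 241 241 241 237 144 81 133 105 213 213 212
177 209 198 209 94 83 81 79 78 81 76 241 145 204 206
178 207 127 79 79 76 79 78 83 115 122 237 224 206 206
179 209 226 80 93 142 184 208 228 241 221 180 238 201 204
181 191 203 227 236 241 241 241 241 242 236 111 241 204 204
176 155 165 239 241 241 241 242 241 241 240 137 232 178 183
176 178 175 224 241 241 241 238 241 242 242 186 187 179 177
180 179 180 188 239 240 241 238 241 242 242 220 153 181 177
180 180 184 175 239 239 240 237 233 242 242 237 135 178 175
183 181 181 172 229 237 239 239 239 241 241 240 159 179 180
178 180 178 179 210 237 237 238 238 192 185 184 178 185 183
178 177 176 177 180 183 177 180 180 177 180 179 178 181 176
177 182 184 182 182 182 186 185 183 184 185 184 180 184 179
177 178 180 179 181 180 178 179 181 179 178 180 177 177 176
178 180 177 178 180 177 179 179 181 179 180 180 178 182 183
185 182 185 184 182 185 188 187 186 186 186 186 183 185 182
```

```bash
python3 st.py; python3 -c "
from h import *
print(to((.509,.256,.111)))"
```

```text
[0.55828825 0.25332322 0.29010493] 59.9161086041725 0.0 [-0.30803486  1.02661877  0.50066119] [ 0.03309015 -0.02534668 -0.00252645] -1.716657360581175 ty -91.35993673313544
[-0.049  -0.0016  0.1792]
```

Emit:
play_rows --plan '[0,0,-10,-0.049,-0.0016,0.05,0.7,0,0,-14,-0.049,-0.0016,0.1,0.7,0,0,-14,-0.049,-0.0016,0.14,0.7,0,0,-14,-0.049,-0.0016,0.17,0.7,0,0,-14,-0.049,-0.0016,0.178,0.7,0,0,-14,-0.049,-0.0016,0.178,0.7,0,0,-14,-0.049,-0.0016,0.178,0.1,0,0,-14,-0.049,-0.0016,0.178,0.1,0,0,-14,-0.049,-0.0016,0.178,0.1,0,0,-14,-0.049,-0.0016,0.178,0.1]' --squeeze 60

```text
clock: 50.48
position: [0.5105, 0.2564, 0.1144]
ee_rot: [0.994, 0.11, 0.001, -0.001]
ft_force: [-1.7, -1.5, 5.9]
grip_width: 0.31
grasp_force: 59.5
```

```bash
python3 st.py
```

```text
[0.51048894 0.25638266 0.11438879] 26.386461504836387 59.535550475120544 [-1.65111431 -1.50112425  5.87655255] [-0.22430645  0.44500978 -0.05645659] -1.4621838617434837 ty -77.33742661108613
```

Emit:
play_rows --plan '[0,0,4,0,0,0,0.1,0,0,8,0,0,0,0.1,0,0,8,0,0,0,0.1]'

```text
clock: 50.85
position: [0.5112, 0.2564, 0.1143]
ee_rot: [0.999, 0.042, 0.002, 0.0]
ft_force: [3.8, -2.4, 5.5]
grip_width: 0.313
grasp_force: 75.7
```

```bash
python3 st.py
```

```text
[0.51123902 0.25642918 0.11434447] 26.64065523828949 75.65545094199479 [ 3.82096731 -2.42741918  5.46884552] [-0.42919492 -0.91485011  1.66777829] -1.5798666099246963 ty -85.20474159779643
```

Emit:
play_rows --plan '[0,0,0,0,0,0,0.6,0,0,0,0,0,0,0.7,0,0,0,0,0,0,0.7,0,0,0,0,0,-0.03,0.7,0,0,0,0,0,-0.08,0.7,0,0,0,0,0,-0.14,0.7,0,0,0,0,0,-0.18,0.7,0,0,0,0,0,-0.18,0.7,0,0,0,0,0,-0.18,0.7,0,0,0,0,0,-0.18,0.7]'

```text
clock: 52.1
position: [0.5093, 0.2562, 0.292]
ee_rot: [0.999, 0.041, -0.001, 0.0]
ft_force: [-0.2, 0.2, -0.3]
grip_width: 0.7
grasp_force: 0.0
```

```bash
python3 -c "
from h import *
o=status.get_obs(); print(o['position'],o['ft_force'],o['clock'])
print(manip.hand_in())"
```

```text
[0.50934191 0.25624634 0.29198665] [-0.2257946   0.21004499 -0.30046514] 52.1
the job is handed in; nothing more can be done
None
```

I handed the job in at 52 s: all four red cages are in the steriliser, the lid is shut, the latch is closed over it and the vent knob is at its hard stop (no verdict was returned); I viewed 15 pictures, one over the 14 allowed.

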